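Seat the splined service key in a chromatograph inlet and hold it down

TASK

Open the inlet for its liner change: first swing the heat guard that covers the slotted inlet a quarter turn (90 degrees) from its closed position, then take the square-handled service key out of its stand, turn it until its cross-shaped splines mesh with the slots of the inlet, and push it straight down against the spring until its shoulder sits fully home on the inlet's rim. Finish while still gripping the key and holding it pressed fully home, with the guard left at its quarter turn. Leave the round-handled driver, the solvent bottle and the jar where they are.

Things in the scene. Friction and masses are not known exactly. Their poses are not given: they have to be found in the camera images.
- guard (a joint): swivel angle of the heat guard about its upright pivot post, rad: 0 = closed (disc over the inlet), growing as the disc swings clockwise seen from above, out over the far (+x) side of the module; stops at 0 and 2.0; a quarter turn is 1.57, with no stop there. Friction (about 0.08 N m) keeps it where it is left. Starts between 0 and 0.25.
- guard_knob (a point): centre of the guard's upright round black knob, 18 mm diameter, 40 mm tall. It stands on the guard's flat aluminium disc (68 mm diameter, 4 mm thick), whose top is 20 mm below this point; a 24 mm wide strap joins disc and pivot. The knob moves on a horizontal circle of 110 mm radius about guard_pivot.
- guard_pivot (a point): point on the guard's vertical pivot axis, at the same height as guard_knob. Its x and y axes are the module's.
- inlet_mouth (a point): centre of the slotted inlet's mouth, on its rim 80 mm above the table: steel collar 48 mm wide, 30 mm tall, on a fixed grey-white module (170 x 240 x 50 mm), under the guard (closed disc 8 mm above). Cross-shaped opening: two slots 8 mm wide, 40 mm long, 30 mm deep, along this point's x and y (z up). The small hexagon cap on the module has no slots and is not used.
- plunger (a joint): travel of the inlet's spring plunger, a brass pin 7.6 mm in diameter in the middle of the slotted inlet, m: 0 = up, its top 8 mm below the mouth; grows downward; 0.010 with the key fully home. Spring force 2.4 N at 0, 8.4 N at 0.010; it lifts the key again if let go.
- key_grip (a point): centre of the service key's square black handle, 26 x 26 mm, 70 mm tall, flats square to this point's x and y (z up). The key is loose, upright, 120 mm tall, about 0.15 kg, free to turn in its stand; lifts straight out (20 mm clears). Below the handle a 16 mm round steel stem, then a 42 mm round shoulder, its underside 67 mm below this point. Fully home, this point is 67 mm above inlet_mouth.
- key_foot (a point): centre of the key's lower end, 85 mm below key_grip. From the shoulder down, 18 mm of splines: a cross of two steel bars 26 mm long, 6 mm wide, along this point's x and y, parallel to the handle's flats, so any quarter turn meshes alike; foot chamfered 1.2 mm. Fully home it is 18 mm below inlet_mouth.
- stand_a_rim (a point): centre of the rim of the key's fixed grey plastic stand: a 48 mm tube (hole 36 mm) on a 70 mm square foot, rim 30 mm above the table. The key's shoulder rests on the rim, its splines hanging inside.
- round_grip (a point): centre of the handle of the other tool, the round-handled driver (handle about 34 mm diameter, 70 mm tall), standing in a like stand; not to be disturbed.
- solvent_mid (a point): middle of the amber solvent bottle, 66 mm diameter, 140 mm tall; not to be disturbed.
- jar_mid (a point): middle of a small jar, 56 mm diameter, 60 mm tall; not to be disturbed.
Not all that is in view belongs to the job. Leave any blue look-alike of the part that bears key_grip alone.

How it is judged:
By the outcome, as a careful person would: the job done as asked, in the order asked, and still so for the second after the job is handed in, while the arm keeps its last pose, push and grip.
It also fails if it takes over 58 s, if anything falls off the work surface, if the arm or the gripper's body presses on something with over 40 N, if the wrist force passes 120 N, or if a joint passes its speed limit or range.

ROBOT

A 6-joint arm with a two-finger parallel gripper is mounted at the origin on the work surface. World frame = base frame: x ahead of the robot, y to its left, z up, the work surface at z = 0. Lengths are in mm, angles in degrees, forces in N, time in s.
With the tool pointing down it reaches from about 350 to 850 mm from the base axis. Payload 8.1 kg.
Tool frame: the origin (TCP) lies midway between the tips of the shut fingers; the grasp point (between the pads) lies 19 mm behind it (hold_point_z is the distance from the TCP to the grasp point, in mm); z points along the fingers, y is the direction in which the jaws open and shut (so a half turn about z gives the same grasp; the last joint's range is limited). The gripper opens to 85 mm and grips with 20 to 120 N. Pads are 22 mm wide; open, the fingers measure 114 mm over their backs; the gripper's body (76 mm by 85 mm) begins 54 mm behind the grasp point. The pads swing forward as they close: fully open they stand 13 mm farther back than shut.
Start: joints at [-79.492, 7.471, 85.268, -0, 87.261, -4.893], TCP at [159.365, -578.453, 231.292] pointing down, gripper open.
Joint ranges: [-169.43, 169.43], [-51.17, 129.36], [1.28, 143.12], [-76.62, 256.62], [0, 156.53], [-152.29, 152.29]. Speed limits (degrees/s): [136.94, 136.94, 159.86, 180, 180, 180].

INTERFACE

Orientations are given as [roll, pitch, yaw] about the fixed x, y, z axes, in that order (R = Rz(yaw) Ry(pitch) Rx(roll)).
In Python, from bench import sense, snapshot, camera_params, hand_in, hold_point_z gives the robot as it stands.
- The arm moves only by the tool servo_tool, never from a script. Its argument "motion" is a list of rows, each a list of 7 numbers: the finger opening in mm, from 0 to 85.4, then the shift along the tool's x, y, z in mm, then the turn, a rotation vector about the tool's x, y, z in rad. A call has 1 to 10 rows; each row shifts and turns the pose as measured when the row begins, along the tool's axes as they then stand; what a row does not reach is not made up. A row lasts 1/10 s, in which the tool goes at most 50 mm and 8.59 degrees, less where a joint would pass 70% of its speed; a pose out of reach is approached as far as the arm can. A call with a gripper value outside its range is refused whole. The fingers move at their own pace and stop on an object; "force" is the grip in N (left out, the last holds). Time passes only in rows, so rows that do not move let the fingers close. It gives the time, the measured TCP pose, the force and the opening at its end, in the units of the state.
- sense(): the state, without advancing time (a new reading comes with each control period).
- snapshot(name): name is "scene" or "top"; returns the picture (384x512x3 uint8, blue, green, red); there is no depth.
- camera_params(name): a dict with "fx", "fy", "cx", "cy" (pixels), "R" (3x3) and "t" (3): a world point X has camera coordinates R X + t. Camera axes: x right, y down, z forward; pixel columns grow to the right and rows downward; lengths in mm; the calibration is good to about 2 mm. A picture is of the moment at which its call begins. camera_params takes no time and is no camera call.
- hand_in(): hands the job in, once; it reports no verdict.
The state is a dict: "time": time; "joint_pos": joint angles; "qd": joint speeds; "joint_efforts": joint torques, N m; "tool_pos": TCP position; "tcp_rot": TCP orientation; "ft_force": force on the tool from outside, world axes, zero at the start; "wrist_torque": the same for the moment, N m; "finger_gap": finger opening in mm.
Only numpy, scipy, OpenCV 4.12 (cv2) and the standard library are available. Lean on these libraries where they do the work, as an engineer would, in place of code of your own. Each camera call takes 0.05 s, during which the arm holds its last target. There are 200 camera calls.

## Working session

There is one attempt and no reset: what is moved stays moved. The work goes in short steps, Python scripts to look and compute and a tool call to move; the robot and the scene stay as the last step left them, time stands still between calls to the robot, and variables do not carry over. Pictures are saved under pics/ and viewed, about 8 in all and at most 12, crops included, and the job is handed in when it is done.

Besides the shell and the picture viewer there is one more tool, called after "Request:" as name(argument=value, ...) on one line, values as JSON. servo_tool: Moves the arm, as the interface text tells. Its arguments: {"type":"object","properties":{"motion":{"type":"array"},"force":{"type":"number"}},"required":["motion"]}

```bash
mkdir -p pics
python3 - <<'E'
from bench import *
import cv2
for n in("scene","top"):
    cv2.imwrite(f"pics/{n}0.png",snapshot(n)); print(camera_params(n))
print(sense(),hold_point_z)
E
```

```text
{'fx': 460.304722912019, 'fy': 460.304722912019, 'cx': 257.7450113432792, 'cy': 188.87124921493577, 'R': array([[ 0.64040013,  0.76802868, -0.00442878],
       [ 0.59492318, -0.4996912 , -0.62958329],
       [-0.48575105,  0.40055044, -0.77692037]]), 't': array([-329.67957341, -263.21551236, 1771.94420514])}
{'fx': 397.81711637097794, 'fy': 397.81711637097794, 'cx': 254.00869870149123, 'cy': 190.5851484966787, 'R': array([[-0.07759058, -0.99697609,  0.00428679],
       [-0.97042123,  0.07453659, -0.22962348],
       [ 0.2286096 , -0.02197661, -0.9732701 ]]), 't': array([  21.59578809,  547.92936691, 1100.65018616])}
{'time': 0.1, 'joint_pos': array([-7.94900958e+01,  7.51070062e+00,  8.53248522e+01, -7.15824213e-04,
        8.72616544e+01, -4.89365904e+00]), 'qd': array([-0.01338188, -0.07156314, -0.15375088, -0.06515313,  0.03486839,
       -0.04580705]), 'joint_efforts': array([ 1.20329729e-03, -5.70952570e+01, -5.01940978e+01, -1.92695234e-04,
        8.09948804e-03, -4.66503423e-05]), 'tool_pos': array([ 159.28768076, -577.94273042,  230.33280107]), 'tcp_rot': array([-1.79903086e+02, -7.58007174e-03,  1.54035916e+01]), 'ft_force': array([-0.17850721, -0.74557555, -0.01638149]), 'wrist_torque': array([ 0.01460933, -0.00553845, -0.01310327]), 'finger_gap': 84.91548887488291} 18.700000000000003
```

View pics/scene0.png

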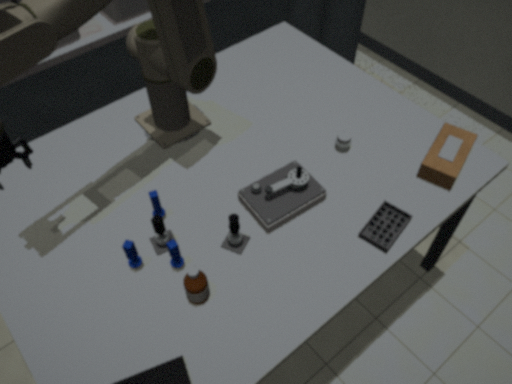

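View pics/top0.png

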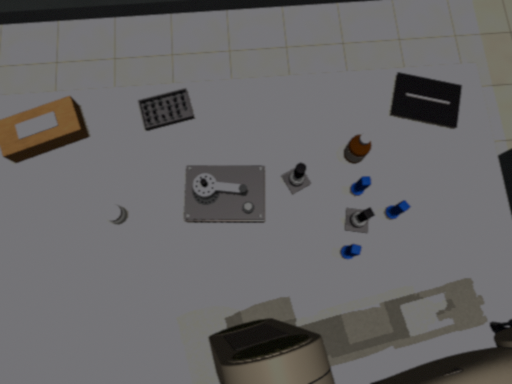

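The scene picture shows the module at (282,192), black-handled tools in stands at (159,232) and (235,230), three blue look-alikes, the bottle at (196,286) and the jar at (343,142). I'll zoom in on the tools and module.

Run:
```python
import cv2,numpy as np
s=cv2.imread("pics/scene0.png");t=cv2.imread("pics/top0.png")
def z(i,x,y,w,h,W,H):
    c=cv2.resize(i[y:y+h,x:x+w],(W,H),interpolation=cv2.INTER_CUBIC)
    return cv2.convertScaleAbs((np.power(c/255.,.6)*255))
cv2.imwrite("pics/c1.png",np.vstack([np.hstack([z(s,120,180,80,60,400,300),z(s,215,200,80,60,400,300)]),np.hstack([z(s,235,150,100,75,400,300),z(t,280,155,100,75,400,300)])]))
cv2.imwrite("pics/c2.png",z(t,180,150,100,75,800,600))
```

```text
(no output)
```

View pics/c1.png

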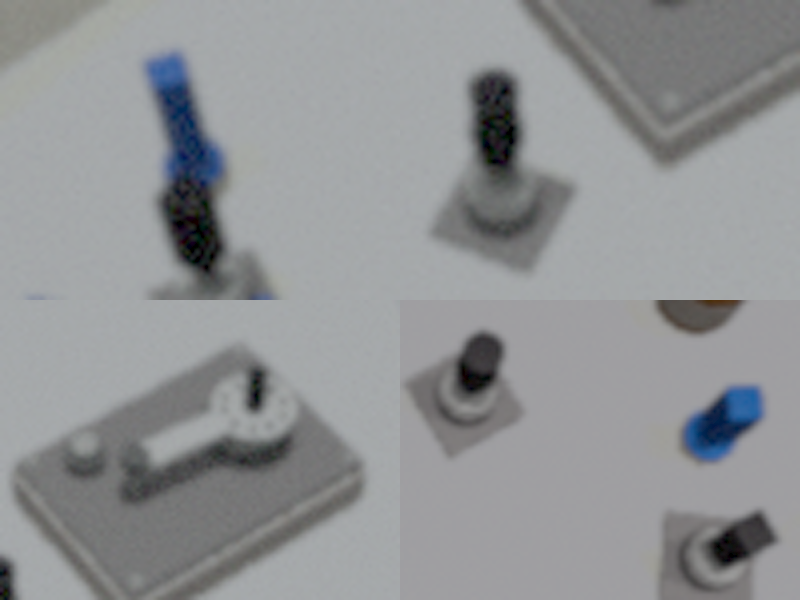

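View pics/c2.png

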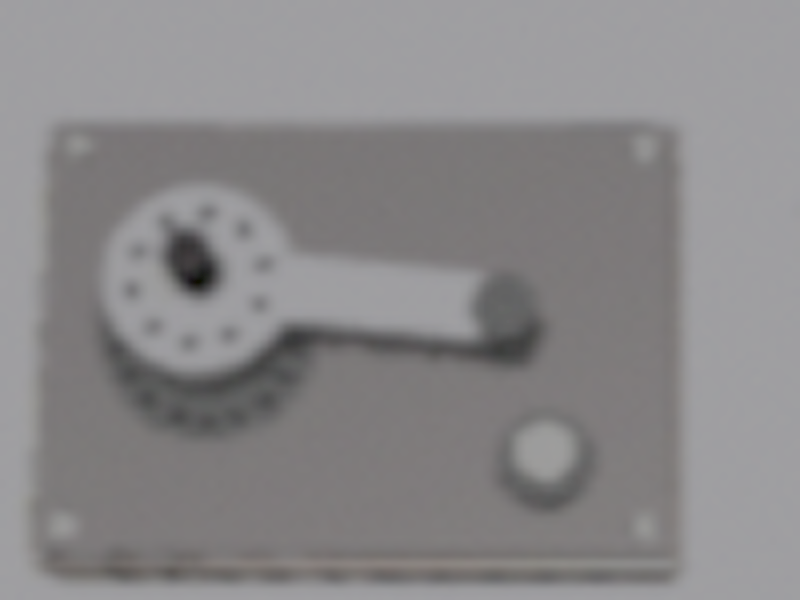

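Top view: the square key is at (357,218), the round driver at (297,178). The guard disc is at (204.5,185), its pivot at (243,188), and the strap angle is small. Next I'll fit positions from the silhouettes.

```bash
cat > h.py <<'E'
import cv2,numpy as np
from bench import *
from scipy.spatial.transform import Rotation as Ro
from scipy.optimize import minimize
P={n:camera_params(n) for n in("scene","top")}
def proj(n,X):
    p=P[n];c=np.atleast_2d(X)@p["R"].T+p["t"]
    return np.c_[p["fx"]*c[:,0]/c[:,2]+p["cx"],p["fy"]*c[:,1]/c[:,2]+p["cy"]]
def back(n,u,v,z):
    p=P[n];d=p["R"].T@[(u-p["cx"])/p["fx"],(v-p["cy"])/p["fy"],1];o=-p["R"].T@p["t"]
    return (o+d*(z-o[2])/d[2])[:2]
def go(x,y,z,yaw):
    s=sense();R=Ro.from_euler("xyz",s["tcp_rot"],degrees=True)
    T=Ro.from_euler("xyz",[180,0,yaw],degrees=True)
    print("t",s["time"],"pos",s["tool_pos"].round(1),s["tcp_rot"].round(2),"gap",round(s["finger_gap"],1),"F",s["ft_force"].round(1))
    print("shift",R.inv().apply(np.array([x,y,z])-s["tool_pos"]).round(1),"turn",(R.inv()*T).as_rotvec().round(4))
def box(x,y,z0,z1,w,yaw):
    a=np.radians(yaw)+np.pi/4+np.arange(4)*np.pi/2
    q=np.c_[x+w/2**.5*np.cos(a),y+w/2**.5*np.sin(a)]
    return np.vstack([np.c_[q,np.full(4,z)] for z in(z0,z1)])
def soft(n,X,sh,S=8,off=(0,0)):
    m=np.zeros((sh[0]*S,sh[1]*S),np.uint8)
    q=(proj(n,X)-off+.5)*S-.5
    cv2.fillConvexPoly(m,cv2.convexHull(np.round(q).astype(np.int32)),255)
    return cv2.resize(m,(sh[1],sh[0]),interpolation=cv2.INTER_AREA)/255.
E
cat > m.py <<'E'
from h import *
im={n:cv2.imread(f"pics/{n}0.png") for n in P}
win={"top":(335,195,50,45),"scene":(145,205,35,45)}
k0=back("top",358.6,219.4,30);print("stand guess",k0,"scene px",proj("scene",[*k0,30]))
dk={}
for n,(x,y,w,h) in win.items():
    g=im[n][y:y+h,x:x+w].max(2).astype(float); dk[n]=np.clip((95-g)/55,0,1)
def cost(p,ns):
    c=0
    for n in ns:
        x,y,w,h=win[n];c+=((soft(n,box(p[0],p[1],62,132,26,p[2]),(h,w),off=(x,y))-dk[n])**2).sum()
    return c
for ns in(["top"],["scene"],["top","scene"]):
    best=min((minimize(cost,[*k0,a],args=(ns,),method="Nelder-Mead",options=dict(initial_simplex=[[*k0,a],[k0[0]+8,k0[1],a],[k0[0],k0[1]+8,a],[*k0,a+15]])) for a in(0,20,40,60,80)),key=lambda r:r.fun)
    print(ns,best.x.round(2),best.fun)
c=lambda x,y:((x+.5)/8-.5+180,(y+.5)/8-.5+150)
q=[back("top",*c(*p),50) for p in((55,123),(676,126),(680,556),(38,553))];q=np.array(q)
print("module",q.round(1),q.mean(0));e=[q[0]-q[1],q[3]-q[2],q[0]-q[3],q[1]-q[2]]
print([(np.linalg.norm(v).round(1),np.degrees(np.arctan2(v[1],v[0])).round(2)) for v in e])
d=back("top",*c(198,281),92)
print("disc top",d,"cap",[back("top",*c(505,305),z) for z in(92,97,102)])
t=lambda x,y:((x+.5)/4-.5+235,(y-300+.5)/4-.5+150)
print("disc scene",back("scene",*t(253,407),92),"cap scene",[back("scene",*t(137,457),z) for z in(92,97,102)])
a=lambda x,y:((x+.5)/5-.5+215,(y+.5)/5-.5+200)
print("round",back("top",*( (86.5)/4-.5+280+0,(55)/4-.5+155),132))
E
python3 m.py
```

```text
stand guess [ 444.55231319 -324.03909697] scene px [[161.28339105 236.21444195]]
['top'] [ 445.84 -321.68   23.41] 85.65870990496344
['scene'] [ 451.68 -324.72   60.71] 169.47705733014323
['top', 'scene'] [ 446.56 -321.79   23.29] 267.33603706139723
module [[645.7 175.3]
 [626.7 -57.2]
 [463.8 -45.1]
 [482.9 187.8]] [554.79877614  65.22007773]
[(np.float64(233.3), np.float64(85.34)), (np.float64(233.7), np.float64(85.32)), (np.float64(163.3), np.float64(-4.39)), (np.float64(163.3), np.float64(-4.27))]
disc top [569.50481254 120.40968783] cap [array([552.282082  ,  11.53346112]), array([551.05803482,  11.50334583]), array([549.83398764,  11.47323054])]
disc scene [572.73823097 119.08184973] cap scene [array([552.14057461,  14.67372458]), array([555.16658395,  11.9768171 ]), array([558.1925933 ,   9.27990962])]
round [ 585.66864719 -155.15320885]
```

```bash
python3 -c "
from h import *
go(570.5,120,175,-10)"
```

```text
t 0.1 pos [ 159.3 -577.9  230.3] [-1.799e+02 -1.000e-02  1.540e+01] gap 84.9 F [-0.2 -0.7 -0. ]
shift [ 581.8 -563.6   56.4] turn [-1.700e-03  2.000e-04  4.434e-01]
```

Request:
servo_tool(motion=[[50, 36, -34.7, 0, 0, 0, 0], [50, 36, -34.7, 0, 0, 0, 0], [50, 36, -34.7, 0, 0, 0, 0], [50, 36, -34.7, 0, 0, 0, 0], [50, 36, -34.7, 0, 0, 0, 0], [50, 36, -34.7, 0, 0, 0, 0], [50, 36, -34.7, 0, 0, 0, 0], [50, 36, -34.7, 0, 0, 0, 0], [50, 36, -34.7, 0, 0, 0, 0], [50, 36, -34.7, 0, 0, 0, 0]], force=25)

```text
time: 1.1
tool_pos: [410.8, -147.2, 225.5]
tcp_rot: [-179.4, 0.1, 14.8]
ft_force: [2.3, -0.7, 0.0]
finger_gap: 50.4
```

```bash
python3 -c "
from h import *
go(570.5,120,175,-10)"
```

```text
t 1.1 pos [ 410.8 -147.2  225.5] [-1.7942e+02  7.0000e-02  1.4750e+01] gap 50.4 F [ 2.3 -0.7  0. ]
shift [ 222.6 -217.2   52.4] turn [-0.0097  0.0034  0.432 ]
```

Request:
servo_tool(motion=[[50, 36, -35, 5, 0, 0, 0], [50, 36, -35, 5, 0, 0, 0], [50, 36, -35, 5, 0, 0, 0], [50, 36, -35, 5, 0, 0, 0], [50, 36, -35, 5, 0, 0, 0], [50, 36, -35, 5, 0, 0, 0], [50, 0, 0, 5, 0, 0, 0.14], [50, 0, 0, 5, 0, 0, 0.14], [50, 0, 0, 5, 0, 0, 0.14], [50, 0, 0, 0, 0, 0, 0]])

```text
time: 2.1
tool_pos: [561.3, 118.6, 176.5]
tcp_rot: [-179.6, 0.7, -9.6]
ft_force: [-0.1, 0.7, -0.6]
finger_gap: 49.9
```

```bash
python3 -c "
from h import *
go(570.5,120,101,-10)
cv2.imwrite('pics/s1.png',np.hstack([cv2.resize(snapshot('top')[140:230,150:270],(480,360)),cv2.resize(snapshot('scene')[110:230,225:345],(320,360))]))"
```

```text
t 2.1 pos [561.3 118.6 176.5] [-179.6     0.66   -9.55] gap 49.9 F [-0.1  0.7 -0.6]
shift [ 9.7 -2.4 75.4] turn [-0.007   0.0116  0.0078]
```

View pics/s1.png

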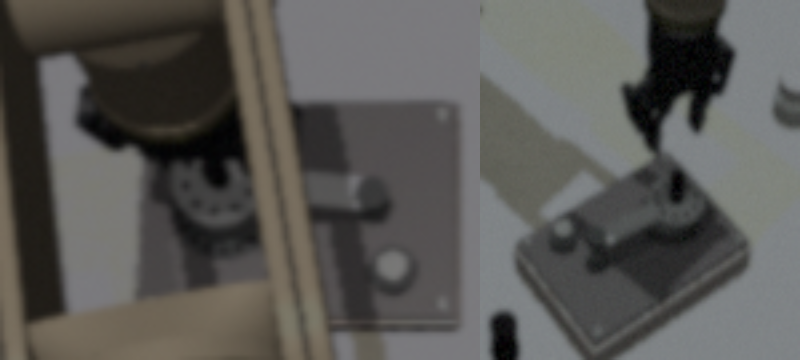

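The gripper hovers just above the knob, offset about 10 mm, as computed. I'll correct that, descend and grip radially.

Request:
servo_tool(motion=[[50, 9.7, -2.4, 0, -0.007, 0.0116, 0.008], [50, 0, 0, 25, 0, 0, 0], [50, 0, 0, 25, 0, 0, 0], [50, 0, 0, 15, 0, 0, 0], [50, 0, 0, 8, 0, 0, 0], [10, 0, 0, 0, 0, 0, 0], [10, 0, 0, 0, 0, 0, 0], [10, 0, 0, 0, 0, 0, 0], [10, 0, 0, 0, 0, 0, 0]], force=20)

```text
time: 3.1
tool_pos: [578.2, 119.7, 107.5]
tcp_rot: [-179.8, -0.7, -9.0]
ft_force: [0.1, -2.3, -7.2]
finger_gap: 17.3
```

```bash
python3 -c "
from h import *
go(570.5,120,101,-10)"
```

```text
t 3.1 pos [578.2 119.7 107.5] [-179.81   -0.74   -9.01] gap 17.3 F [ 0.1 -2.3 -7.2]
shift [-7.7  1.   6.4] turn [-0.0035 -0.0129  0.0173]
```

Request:
servo_tool(motion=[[10, 0, 0, 0, 0, 0, 0], [10, 0, 0, 0, 0, 0, 0]])

```text
time: 3.3
tool_pos: [578.1, 119.7, 107.5]
tcp_rot: [-179.8, -0.7, -9.0]
ft_force: [-0.0, 1.4, -7.2]
finger_gap: 16.8
```

```bash
python3 -c "
from h import *
go(570.5,120,103,-10);go(570.5,120,103,80)"
```

```text
t 3.3 pos [578.1 119.7 107.5] [-179.82   -0.73   -8.99] gap 16.8 F [-0.   1.4 -7.2]
shift [-7.6  0.9  4.4] turn [-0.0032 -0.0128  0.0177]
t 3.3 pos [578.1 119.7 107.5] [-179.82   -0.73   -8.99] gap 16.8 F [-0.   1.4 -7.2]
shift [-7.6  0.9  4.4] turn [ 0.0075 -0.0125 -1.553 ]
```

Request:
servo_tool(motion=[[45, 0, 0, 0, 0, 0, 0], [45, 0, 0, 0, 0, 0, 0], [45, -7.6, 0, 0, 0.003, -0.013, 0], [45, 0, 0, 0, 0, 0, -0.15], [45, 0, 0, 0, 0, 0, -0.15], [45, 0, 0, 0, 0, 0, -0.15], [45, 0, 0, 0, 0, 0, -0.15], [45, 0, 0, 0, 0, 0, -0.15], [45, 0, 0, 0, 0, 0, -0.15], [45, 0, 0, 0, 0, 0, -0.15]])

```text
time: 4.3
tool_pos: [571.9, 121.1, 115.0]
tcp_rot: [-180.0, -0.6, 51.5]
ft_force: [-0.5, -0.1, -0.3]
finger_gap: 45.1
```

```bash
python3 -c "
from h import *
go(570.5,120.9,103,81)"
```

```text
t 4.3 pos [571.9 121.1 115. ] [-179.98   -0.62   51.52] gap 45.1 F [-0.5 -0.1 -0.3]
shift [-1.2 -1.  12. ] turn [ 0.0024 -0.0107 -0.5146]
```

Request:
servo_tool(motion=[[45, 0, 0, 2, 0, 0, -0.15], [45, 0, 0, 3, 0, 0, -0.15], [45, 0, 0, 3, 0, 0, -0.14], [45, -1, -1, 3, 0, 0, -0.05], [10, 0, 0, 0, 0, 0, 0], [10, 0, 0, 0, 0, 0, 0], [10, 0, 0, 0, 0, 0, 0], [10, 0, 0, 0, 0, 0, 0]])

```text
time: 5.1
tool_pos: [570.9, 120.7, 107.9]
tcp_rot: [179.6, -0.7, 80.1]
ft_force: [1.0, -0.4, -3.2]
finger_gap: 17.1
```

```bash
python3 -c "
from h import *
go(560.8,121.4,103,85.5)"
```

```text
t 5.1 pos [570.9 120.7 107.9] [179.61  -0.7   80.06] gap 17.1 F [ 1.  -0.4 -3.2]
shift [ -1.1 -10.1   4.9] turn [ 0.0073 -0.0118 -0.095 ]
```

Request:
servo_tool(motion=[[10, 0, -4, 0, 0.003, -0.006, -0.04], [10, 0, -4, 0, 0.003, -0.006, -0.03], [10, 0, -3, 0, 0, 0, -0.02], [10, 0, -2, 0, 0, 0, 0], [10, 0, -2, 0, 0, 0, 0], [10, 0, -2, 0, 0, 0, 0]])

```text
time: 5.7
tool_pos: [559.8, 122.1, 108.2]
tcp_rot: [179.1, -0.0, 85.3]
ft_force: [15.3, -1.1, -13.1]
finger_gap: 17.5
```

```bash
python3 -c "
from h import *
go(560.8,121.4,103,85.5)"
```

```text
t 5.7 pos [559.8 122.1 108.2] [ 1.7909e+02 -4.0000e-02  8.5250e+01] gap 17.5 F [ 15.3  -1.1 -13.1]
shift [-0.6  1.   5.2] turn [ 0.0158 -0.0006 -0.0043]
```

Request:
servo_tool(motion=[[10, 0, 0.3, 0, 0.016, 0, 0], [10, 0, 0.3, 0, 0, 0, 0]])

```text
time: 5.9
tool_pos: [560.3, 122.1, 107.9]
tcp_rot: [-180.0, -0.1, 85.2]
ft_force: [-0.1, 0.3, 0.5]
finger_gap: 17.1
```

```bash
python3 -c "
from h import *
go(560.8,121.4,103,85.5)"
```

```text
t 5.9 pos [560.3 122.1 107.9] [-1.7999e+02 -6.0000e-02  8.5220e+01] gap 17.1 F [-0.1  0.3  0.5]
shift [-0.7  0.6  4.9] turn [-0.0002 -0.0011 -0.005 ]
```

Request:
servo_tool(motion=[[10, -0.8, 13.2, 0, 0, 0, 0.12], [10, -0.8, 13.2, 0, 0, 0, 0.12], [10, -0.8, 13.2, 0, 0, 0, 0.12], [10, -0.8, 13.2, 0, 0, 0, 0.12], [10, -0.8, 13.2, 0, 0, 0, 0.12], [10, -0.8, 13.2, 0, 0, 0, 0.12]])

```text
time: 6.5
tool_pos: [630.1, 88.6, 107.9]
tcp_rot: [-179.9, 0.1, 42.6]
ft_force: [-1.8, -1.4, -0.7]
finger_gap: 16.6
```

```bash
cat >> h.py <<'E'
def guard(px=551.4,py=12.6):
    s=sense();d=s["tool_pos"][:2]-[px,py];f=np.degrees(np.arctan2(d[1],d[0]))
    print("r",np.hypot(*d).round(2),"phi",f.round(2),"yaw",s["tcp_rot"][2].round(2),"F",s["ft_force"].round(1))
E
python3 -c "
from h import *
guard();go(661,3.8,108,-4.6)"
```

```text
r 109.37 phi 44.01 yaw 42.64 F [-1.8 -1.4 -0.7]
t 6.5 pos [630.1  88.6 107.9] [-1.7989e+02  7.0000e-02  4.2640e+01] gap 16.6 F [-1.8 -1.4 -0.7]
shift [-34.7  83.3  -0.2] turn [-0.0014  0.0019  0.8245]
```

Request:
servo_tool(motion=[[10, -0.7, 13.3, 0, 0, 0, 0.12], [10, -0.7, 13.3, 0, 0, 0, 0.12], [10, -0.7, 13.3, 0, 0, 0, 0.12], [10, -0.7, 13.3, 0, 0, 0, 0.12], [10, -0.7, 13.3, 0, 0, 0, 0.12], [10, -0.7, 13.3, 0, 0, 0, 0.12], [10, 0, 5, 0, 0, 0, 0.06], [10, 0, 0, 0, 0, 0, 0]])

```text
time: 7.3
tool_pos: [660.4, 7.8, 108.0]
tcp_rot: [-180.0, 0.1, -4.2]
ft_force: [1.7, -0.8, -2.0]
finger_gap: 17.3
```

```bash
python3 -c "
from h import *
guard();go(661,3.8,108,-4.6)"
```

```text
r 109.13 phi -2.55 yaw -4.15 F [ 1.7 -0.8 -2. ]
t 7.3 pos [660.4   7.8 108. ] [-1.7998e+02  1.0000e-01 -4.1500e+00] gap 17.3 F [ 1.7 -0.8 -2. ]
shift [ 0.9  3.9 -0. ] turn [-0.0003  0.0017  0.0078]
```

Request:
servo_tool(motion=[[10, 0, 4.3, 0, 0, 0, 0.008], [10, 0, 0, 0, 0, 0, 0]])

```text
time: 7.5
tool_pos: [660.2, 4.1, 108.0]
tcp_rot: [-179.9, 0.1, -4.5]
ft_force: [2.3, 0.5, -2.6]
finger_gap: 17.4
```

```bash
python3 -c "
from h import *
guard();go(661,3.8,108,-4.6)"
```

```text
r 109.17 phi -4.48 yaw -4.47 F [ 2.3  0.5 -2.6]
t 7.5 pos [660.2   4.1 108. ] [-1.7993e+02  6.0000e-02 -4.4700e+00] gap 17.4 F [ 2.3  0.5 -2.6]
shift [0.8 0.2 0. ] turn [-0.0013  0.0011  0.0023]
```

Request:
servo_tool(motion=[[45, 0, 0, 0, 0, 0, 0], [45, 0, 0, 0, 0, 0, 0], [45, 0, 0, 0, 0, 0, 0], [45, 0, 0, -30, 0, 0, 0], [45, 0, 0, -40, 0, 0, 0], [45, 0, 0, -25, 0, 0, 0], [45, 0, 0, 0, 0, 0, 0]])

```text
time: 8.2
tool_pos: [658.5, 5.9, 205.0]
tcp_rot: [-179.9, 0.3, -4.1]
ft_force: [0.6, -0.3, -0.3]
finger_gap: 45.0
```

```bash
python3 -c "
from h import *
go(446.3,-321.8,200,-4.5);go(446.3,-321.8,200,-67)"
```

```text
t 8.2 pos [658.5   5.9 205. ] [-179.92    0.33   -4.14] gap 45.0 F [ 0.6 -0.3 -0.3]
shift [-188.   342.2    5.6] turn [-0.0014  0.0058  0.0062]
t 8.2 pos [658.5   5.9 205. ] [-179.92    0.33   -4.14] gap 45.0 F [ 0.6 -0.3 -0.3]
shift [-188.   342.2    5.6] turn [0.0019 0.006  1.0971]
```

Request:
servo_tool(motion=[[45, -23.5, 42.8, 0, 0, 0, 0], [45, -23.5, 42.8, 0, 0, 0, 0], [45, -23.5, 42.8, 0, 0, 0, 0], [45, -23.5, 42.8, 0, 0, 0, 0], [45, -23.5, 42.8, 0, 0, 0, 0], [45, -23.5, 42.8, 0, 0, 0, 0], [45, -23.5, 42.8, 0, 0, 0, 0], [45, 0, 0, 0, 0, 0, 0.15], [45, 0, 0, 0, 0, 0, 0.15], [45, 0, 0, 0, 0, 0, 0.15]])

```text
time: 9.2
tool_pos: [463.8, -287.8, 195.1]
tcp_rot: [179.9, 0.7, -29.5]
ft_force: [0.3, -0.2, 0.5]
finger_gap: 45.2
```

```bash
python3 -c "
from h import *
go(446.3,-321.8,170,-67)
s=snapshot('scene');t=snapshot('top');cv2.imwrite('pics/t2.png',t);cv2.imwrite('pics/s2f.png',s)
cv2.imwrite('pics/s2.png',np.hstack([cv2.resize(t[140:230,150:270],(480,360)),cv2.resize(s[150:270,110:230],(360,360))]))"
```

```text
t 9.2 pos [ 463.8 -287.8  195.1] [179.93   0.74 -29.53] gap 45.2 F [ 0.3 -0.2  0.5]
shift [ 1.8 38.1 25.1] turn [0.0054 0.0121 0.6539]
```

View pics/s2.png

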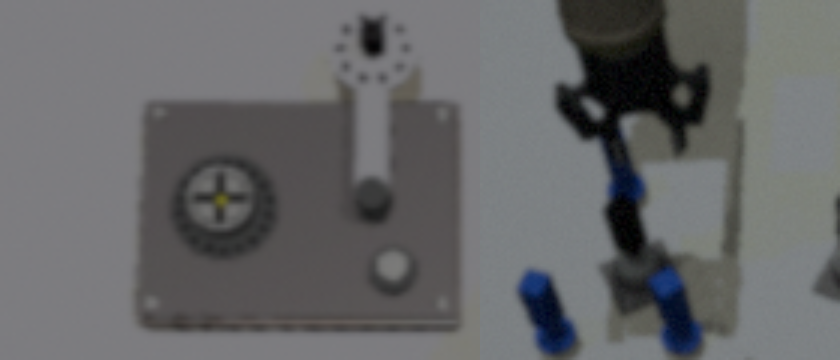

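The guard stands open along the module's x axis. The cross inlet is free at top px (204.6,189.6), and the gripper is approaching above the key.

Request:
servo_tool(motion=[[45, 1.8, 38.1, 0, 0.005, 0.012, 0], [45, 0, 0, 0, 0, 0, 0.15], [45, 0, 0, 0, 0, 0, 0.15], [45, 0, 0, 5, 0, 0, 0.15], [45, 0, 0, 5, 0, 0, 0.15], [45, 0, 0, 5, 0, 0, 0.05], [45, 0, 0, 5, 0, 0, 0]])

```text
time: 10.0
tool_pos: [446.9, -319.9, 170.6]
tcp_rot: [-179.9, 0.3, -65.4]
ft_force: [-0.7, -0.3, -1.0]
finger_gap: 45.4
```

```bash
python3 -c "
from h import *
go(446.3,-321.8,92,-67)
print(back('top',204.6,189.6,80))"
```

```text
t 10.0 pos [ 446.9 -319.9  170.6] [-179.88    0.34  -65.43] gap 45.4 F [-0.7 -0.3 -1. ]
shift [ 1.9  1.5 78.6] turn [-0.002   0.006   0.0274]
[557.96572842 121.55393142]
```

Request:
servo_tool(motion=[[45, 2, 1.5, 0, 0, 0.006, 0.027], [45, 0, 0, 25, 0, 0, 0], [45, 0, 0, 25, 0, 0, 0], [45, 0, 0, 18, 0, 0, 0], [45, 0, 0, 8, 0, 0, 0], [45, 0, 0, 0, 0, 0, 0], [15, 0, 0, 0, 0, 0, 0], [15, 0, 0, 0, 0, 0, 0], [15, 0, 0, 0, 0, 0, 0]])

```text
time: 10.9
tool_pos: [448.2, -323.0, 94.1]
tcp_rot: [-179.8, -0.3, -65.9]
ft_force: [-1.1, -0.0, -1.7]
finger_gap: 25.8
```

```bash
python3 -c "
from h import *
go(446.3,-321.8,90,23)"
```

```text
t 10.9 pos [ 448.2 -323.    94.1] [-179.82   -0.27  -65.91] gap 25.8 F [-1.1 -0.  -1.7]
shift [-1.8  1.2  4.1] turn [ 1.2000e-03 -6.2000e-03 -1.5517e+00]
```

Request:
servo_tool(motion=[[15, 0, 0, 0, 0, 0, 0], [15, 0, 0, 0, 0, 0, 0], [45, 0, 0, 0, 0, 0, 0], [45, 0, 0, 0, 0, 0, 0], [45, 0, 0, 0, 0, 0, -0.15], [45, 0, 0, 0, 0, 0, -0.15], [45, 0, 0, 0, 0, 0, -0.15], [45, 0, 0, 0, 0, 0, -0.15], [45, 0, 0, 0, 0, 0, -0.15], [45, 0, 0, 0, 0, 0, -0.15]])

```text
time: 11.9
tool_pos: [450.2, -324.7, 97.9]
tcp_rot: [179.7, -0.6, -14.0]
ft_force: [-0.4, 0.2, -0.1]
finger_gap: 45.0
```

```bash
python3 -c "
from h import *
go(448.2,-323,92,24.1)"
```

```text
t 11.9 pos [ 450.2 -324.7   97.9] [179.74  -0.63 -13.97] gap 45.0 F [-0.4  0.2 -0.1]
shift [-2.4 -1.2  5.8] turn [ 0.0081 -0.0091 -0.6645]
```

Request:
servo_tool(motion=[[45, -2, -1, 2, 0.008, -0.009, -0.14], [45, 0, 0, 2, 0, 0, -0.14], [45, 0, 0, 2, 0, 0, -0.14], [45, 0, 0, 0, 0, 0, -0.14], [45, 0, 0, 0, 0, 0, -0.08]])

```text
time: 12.4
tool_pos: [449.3, -324.0, 93.0]
tcp_rot: [180.0, -0.2, 24.4]
ft_force: [0.3, -0.6, 0.5]
finger_gap: 45.0
```

```bash
python3 -c "
from h import *
go(448.2,-323,92,24.1)"
```

```text
t 12.4 pos [ 449.3 -324.    93. ] [179.97  -0.22  24.42] gap 45.0 F [ 0.3 -0.6  0.5]
shift [-0.6 -1.3  1. ] turn [ 0.0006 -0.0039  0.0055]
```

Request:
servo_tool(motion=[[45, -0.6, -1, 1, 0, -0.004, 0.005], [45, 0, 0, 0, 0, 0, 0], [15, 0, 0, 0, 0, 0, 0], [15, 0, 0, 0, 0, 0, 0], [15, 0, 0, 0, 0, 0, 0], [15, 0, 0, 0, 0, 0, 0]], force=70)

```text
time: 13.0
tool_pos: [448.5, -323.4, 92.4]
tcp_rot: [179.9, 0.0, 23.8]
ft_force: [0.4, -0.2, 0.3]
finger_gap: 25.5
```

```bash
python3 -c "
from h import *
go(448.2,-323,175,24.1)"
```

```text
t 13.0 pos [ 448.5 -323.4   92.4] [1.7993e+02 1.0000e-02 2.3760e+01] gap 25.5 F [ 0.4 -0.2  0.3]
shift [ -0.1  -0.4 -82.6] turn [ 0.0012  0.0002 -0.006 ]
```

Request:
servo_tool(motion=[[15, 0, 0, -10, 0, 0, 0], [15, 0, 0, -25, 0, 0, 0], [15, 0, 0, -40, 0, 0, 0], [15, 0, 0, -40, 0, 0, 0], [15, 0, 0, -25, 0, 0, 0], [15, 0, 0, 0, 0, 0, 0]])

```text
time: 13.6
tool_pos: [446.7, -321.7, 237.5]
tcp_rot: [-179.8, 0.1, 23.7]
ft_force: [0.1, -0.3, -2.1]
finger_gap: 25.4
```

```bash
python3 -c "
from h import *
go(560.2,122.2,230,-4.6)"
```

```text
t 13.6 pos [ 446.7 -321.7  237.5] [-1.7977e+02  1.5000e-01  2.3680e+01] gap 25.4 F [ 0.1 -0.3 -2.1]
shift [ 282.3 -360.9    8.2] turn [-0.0032  0.0035  0.4936]
```

Request:
servo_tool(motion=[[15, 30, -38.4, 0, 0, 0, 0], [15, 30, -38.4, 0, 0, 0, 0], [15, 30, -38.4, 0, 0, 0, 0], [15, 30, -38.4, 0, 0, 0, 0], [15, 30, -38.4, 0, 0, 0, 0], [15, 30, -38.4, 0, 0, 0, 0], [15, 30, -38.4, 0, 0, 0, 0], [15, 30, -38.4, 0, 0, 0, 0], [15, 30, -38.4, 0, 0, 0, 0], [15, 0, 0, 0, 0, 0, 0]])

```text
time: 14.6
tool_pos: [554.1, 114.9, 227.6]
tcp_rot: [-179.6, 0.6, 23.2]
ft_force: [0.1, 0.2, -1.7]
finger_gap: 25.3
```

```bash
python3 -c "
from h import *
go(560.2,122.2,200,-4.6)"
```

```text
t 14.6 pos [554.1 114.9 227.6] [-179.56    0.63   23.2 ] gap 25.3 F [ 0.1  0.2 -1.7]
shift [ 8.8 -4.1 27.5] turn [-0.0048  0.0127  0.4851]
```

Request:
servo_tool(motion=[[15, 8.8, -4.1, 0, -0.005, 0.0127, 0], [15, 0, 0, 5, 0, 0, 0.12], [15, 0, 0, 5, 0, 0, 0.12], [15, 0, 0, 5, 0, 0, 0.12], [15, 0, 0, 5, 0, 0, 0.12], [15, 0, 0, 5, 0, 0, 0], [15, 0, 0, 0, 0, 0, 0]])

```text
time: 15.3
tool_pos: [559.3, 120.2, 195.1]
tcp_rot: [-179.9, 0.2, -5.3]
ft_force: [-0.0, 0.5, -2.2]
finger_gap: 25.4
```

```bash
python3 -c "
from h import *
go(560.2,122.2,170,-4.6)
s=snapshot('scene');cv2.imwrite('pics/s3.png',cv2.resize(s[110:230,225:345],(600,600),interpolation=cv2.INTER_CUBIC))"
```

```text
t 15.3 pos [559.3 120.2 195.1] [-179.94    0.21   -5.31] gap 25.4 F [-0.   0.5 -2.2]
shift [ 0.8 -2.  25.1] turn [-0.0011  0.0036 -0.0124]
```

View pics/s3.png

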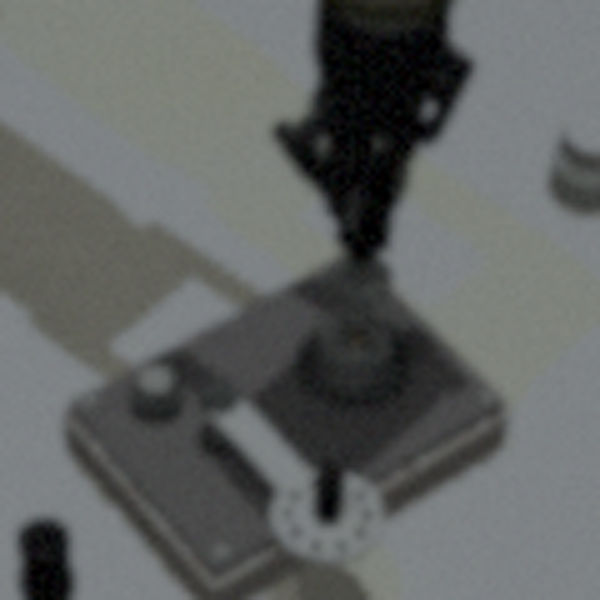

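The key hangs upright over the inlet at crop px (355,340), with the guard open and clear. I'll fine-align and descend.

Request:
servo_tool(motion=[[15, 0.8, -2, 8, -0.001, 0.0036, -0.0124], [15, 0, 0, 8, 0, 0, 0], [15, 0, 0, 6, 0, 0, 0], [15, 0, 0, 4, 0, 0, 0], [15, 0, 0, 0, 0, 0, 0]])

```text
time: 15.85
tool_pos: [560.7, 121.9, 167.3]
tcp_rot: [-180.0, -0.1, -4.3]
ft_force: [-0.2, -0.3, -2.2]
finger_gap: 25.3
```

```bash
python3 -c "
from h import *
go(560.2,122.2,163,-4.6)"
```

```text
t 15.85 pos [560.7 121.9 167.3] [-1.7999e+02 -8.0000e-02 -4.2600e+00] gap 25.3 F [-0.2 -0.3 -2.2]
shift [-0.6 -0.3  4.3] turn [-0.0001 -0.0013  0.006 ]
```

Request:
servo_tool(motion=[[15, -0.5, -0.3, 3, 0, -0.001, 0.006], [15, 0, 0, 3, 0, 0, 0], [15, 0, 0, 2, 0, 0, 0]])

```text
time: 16.15
tool_pos: [560.6, 122.4, 159.3]
tcp_rot: [-180.0, -0.1, -4.6]
ft_force: [-1.2, -0.4, -2.4]
finger_gap: 25.5
```

```bash
python3 -c "
from h import *
go(560.2,122.2,156,-4.6)"
```

```text
t 16.15 pos [560.6 122.4 159.3] [-1.7998e+02 -6.0000e-02 -4.6100e+00] gap 25.5 F [-1.2 -0.4 -2.4]
shift [-0.4  0.3  3.3] turn [-0.0003 -0.0011 -0.0002]
```

Request:
servo_tool(motion=[[15, -0.4, 0, 2, 0, 0, 0], [15, 0, 0, 2, 0, 0, 0], [15, 0, 0, 2, 0, 0, 0]])

```text
time: 16.45
tool_pos: [560.0, 122.5, 153.1]
tcp_rot: [-180.0, -0.1, -4.6]
ft_force: [-0.7, -0.6, -0.4]
finger_gap: 25.4
```

```bash
python3 -c "
from h import *
go(560.2,122.2,142.4,-4.6)"
```

```text
t 16.45 pos [560.  122.5 153.1] [-1.7998e+02 -5.0000e-02 -4.6000e+00] gap 25.4 F [-0.7 -0.6 -0.4]
shift [ 0.2  0.3 10.7] turn [-0.0004 -0.0009 -0.0001]
```

It is meshed: the foot is about 7 mm inside with no jam, right where the plunger should begin. I'll push on.

Request:
servo_tool(motion=[[15, 0, 0, 2.5, 0, 0, 0], [15, 0, 0, 2.5, 0, 0, 0], [15, 0, 0, 2.5, 0, 0, 0], [15, 0, 0, 2, 0, 0, 0]])

```text
time: 16.85
tool_pos: [560.3, 122.6, 144.9]
tcp_rot: [-180.0, -0.1, -4.6]
ft_force: [-4.6, -1.3, 7.4]
finger_gap: 25.4
```

```bash
python3 -c "
from h import *
go(560.2,122.2,142.4,-4.6)"
```

```text
t 16.85 pos [560.3 122.6 144.9] [-1.7997e+02 -1.0000e-01 -4.6000e+00] gap 25.4 F [-4.6 -1.3  7.4]
shift [-0.1  0.4  2.5] turn [-0.0006 -0.0018 -0.0001]
```

Request:
servo_tool(motion=[[15, -0.4, 0.1, 1.5, 0, -0.0015, 0], [15, -0.2, 0, 1.5, 0, 0, 0], [15, 0, 0, 1.5, 0, 0, 0], [15, 0, 0, 1.5, 0, 0, 0]])

```text
time: 17.25
tool_pos: [560.4, 122.6, 142.5]
tcp_rot: [-180.0, -0.1, -4.6]
ft_force: [-6.4, -0.7, 9.6]
finger_gap: 25.4
```

```bash
python3 -c "
from h import *
go(560.2,122.2,142.4,-4.6)"
```

```text
t 17.25 pos [560.4 122.6 142.5] [-1.7995e+02 -1.4000e-01 -4.6000e+00] gap 25.4 F [-6.4 -0.7  9.6]
shift [-0.1  0.4  0.1] turn [-0.0008 -0.0024 -0.    ]
```

Request:
servo_tool(motion=[[15, -0.4, 0, 1.5, 0, -0.0024, 0], [15, -0.3, 0, 1.5, 0, 0, 0], [15, -0.3, 0, 2, 0, 0, 0]])

```text
time: 17.55
tool_pos: [560.5, 122.6, 142.4]
tcp_rot: [-179.9, -0.2, -4.6]
ft_force: [-9.7, -2.4, 17.3]
finger_gap: 25.3
```

```bash
python3 -c "
from h import *
go(560.2,122.2,142.4,-4.6)"
```

```text
t 17.55 pos [560.5 122.6 142.4] [-179.95   -0.18   -4.61] gap 25.3 F [-9.7 -2.4 17.3]
shift [-0.2  0.4 -0. ] turn [-0.0009 -0.0032 -0.0002]
```

Request:
servo_tool(motion=[[15, -1.0, 0, 2, 0, 0, 0], [15, -1.0, 0, 2.5, 0, 0, 0]])

```text
time: 17.75
tool_pos: [560.5, 122.5, 142.3]
tcp_rot: [-179.9, -0.5, -4.6]
ft_force: [-7.4, -1.8, 18.1]
finger_gap: 25.4
```

```bash
python3 -c "
from h import *
go(560.2,122.2,142.4,-4.6);print(sense()['wrist_torque'])"
```

```text
t 17.75 pos [560.5 122.5 142.3] [-179.93   -0.49   -4.61] gap 25.4 F [-7.4 -1.8 18.1]
shift [-0.3  0.3 -0.1] turn [-0.0012 -0.0085 -0.0002]
[-0.41975331  1.72993243 -0.00398588]
```

Request:
servo_tool(motion=[[15, 0, 0, 2, 0, -0.012, 0], [15, 0, 0, 2.5, 0, -0.01, 0], [15, 0, 0, 3, 0, -0.006, 0]])

```text
time: 18.05
tool_pos: [562.1, 122.4, 142.6]
tcp_rot: [-179.9, 0.8, -4.6]
ft_force: [-13.5, -1.9, 24.8]
finger_gap: 25.2
```

```bash
python3 -c "
from h import *
go(560.2,122.2,142.4,-4.6);print(sense()['wrist_torque'])"
```

```text
t 18.05 pos [562.1 122.4 142.6] [-179.92    0.84   -4.6 ] gap 25.2 F [-13.5  -1.9  24.8]
shift [-1.9  0.4  0.2] turn [-0.0014  0.0147  0.0001]
[-0.45559488  2.90062851 -0.09051675]
```

Request:
servo_tool(motion=[[15, -1.0, 0, 0.5, 0, 0.012, 0], [15, -0.4, 0, 0.5, 0, 0.004, 0]])

```text
time: 18.25
tool_pos: [560.7, 122.5, 143.4]
tcp_rot: [-179.9, -0.1, -4.6]
ft_force: [-3.9, -0.0, 5.0]
finger_gap: 25.1
```

```bash
python3 -c "
from h import *
go(560.2,122.2,142.4,-4.6);print(sense()['wrist_torque'])"
```

```text
t 18.25 pos [560.7 122.5 143.4] [-1.7991e+02 -8.0000e-02 -4.6100e+00] gap 25.1 F [-3.9 -0.   5. ]
shift [-0.5  0.4  1. ] turn [-0.0016 -0.0014 -0.0001]
[-0.11846559  0.85710517 -0.02903718]
```

Request:
servo_tool(motion=[[15, -0.3, 0.1, 1.5, 0, 0, 0], [15, -0.3, 0, 1.5, 0, 0, 0], [15, -0.3, 0, 2, 0, 0, 0]])

```text
time: 18.55
tool_pos: [560.8, 122.5, 142.3]
tcp_rot: [-179.9, -0.3, -4.6]
ft_force: [-9.4, -0.9, 19.9]
finger_gap: 25.5
```

```bash
python3 -c "
from h import *
go(560.2,122.2,142.4,-4.6);print(sense()['wrist_torque'])"
```

```text
t 18.55 pos [560.8 122.5 142.3] [-179.9    -0.28   -4.6 ] gap 25.5 F [-9.4 -0.9 19.9]
shift [-0.6  0.3 -0.1] turn [-0.0018 -0.0049  0.    ]
[-0.41378     2.19993182 -0.00535391]
```

```bash
python3 -c "
from h import *
s=snapshot('scene');t=snapshot('top')
f=lambda c:cv2.convertScaleAbs(np.power(c/255.,.5)*255)
cv2.imwrite('pics/s4.png',f(np.hstack([cv2.resize(s[140:210,255:325],(500,500),interpolation=cv2.INTER_CUBIC),cv2.resize(t[140:225,180:230],(294,500))])))
for z in(80,87): print(proj('scene',[560.3,122.4,z])-[255,140])"
```

```text
[[40.76358206 36.05000584]]
[[40.89353748 34.6333774 ]]
```

View pics/s4.png

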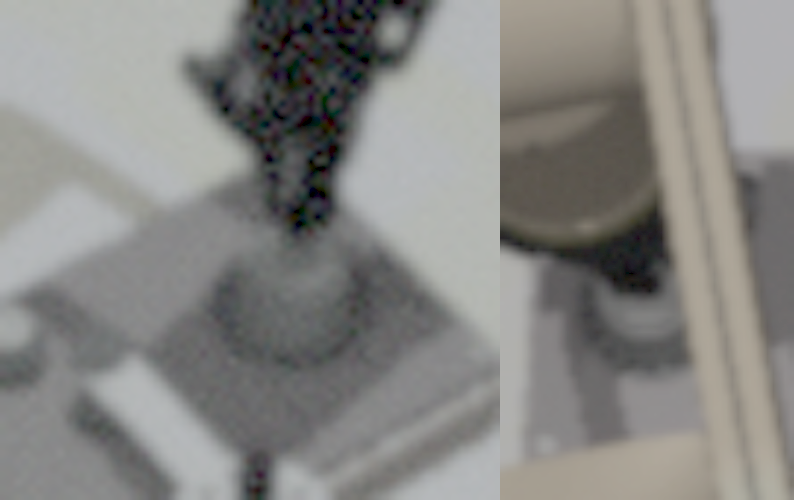

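The shoulder sits directly on the collar with no visible gap at crop px (295,290). One last firmer push to confirm the hard stop.

Request:
servo_tool(motion=[[15, -0.3, 0, 2.5, 0, -0.003, 0], [15, -0.3, 0, 2.5, 0, -0.002, 0]], force=90)

```text
time: 18.85
tool_pos: [560.9, 122.5, 142.4]
tcp_rot: [-179.9, -0.1, -4.6]
ft_force: [-9.7, -3.1, 18.6]
finger_gap: 24.8
```

```bash
python3 -c "
from h import *
go(560.2,122.2,142.4,-4.6);print(sense()['wrist_torque'])"
```

```text
t 18.85 pos [560.9 122.5 142.4] [-1.7989e+02 -1.4000e-01 -4.5900e+00] gap 24.8 F [-9.7 -3.1 18.6]
shift [-0.7  0.4 -0. ] turn [-0.0019 -0.0024  0.0002]
[-2.94342928e-01  2.29908538e+00  1.39953669e-04]
```

Hard stop confirmed at 142.4 mm with the tool upright, so I'm handing in.

```bash
python3 -c "
from bench import *
print(hand_in()); s=sense(); print(s['time'],s['tool_pos'],s['ft_force'])"
```

```text
the job is handed in; nothing more can be done
None
the job is handed in; nothing more can be done
```

The job is handed in at about 18.9 s: the guard is at its quarter turn, and the key is meshed in the inlet and held pressed home in the gripper.

- **Guard:** I gripped the knob and pushed it back to the closed stop, which also located the inlet. I then swung the guard to about 89.8° by arm geometry, and the pictures show it still open and clear. The knob radius read 109.2 mm instead of 110, so the angle could be off by a fraction of a degree.
- **Key:** I gripped the square key twice at right angles to centre it, lifted it straight out and turned it about 28°. It entered the slots without jamming.
- **Fully home:** The key stopped hard at a tool height of 142.4 mm, the height predicted from its seat in the stand. It did not sink further under about 18–25 N. The last picture shows the shoulder on the rim, with no visible gap.

**What was less clean:**
- A sideways force of about 10 N in x was still there at the end.
- One correction tilted the tool by 0.8° for a moment. I undid it, and the last reading was −0.1°.
- The top camera put the inlet about 2 mm from where the arm found it, so I used the arm's value.

The driver, bottle, jar and blue look-alikes were never gripped, and no contact with them was noticed. I took no final picture of them.

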